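# Vent the vacuum box of stamping dies and take off its lid

## Task

The brass stamping dies are kept under vacuum in the aluminium box and the next job needs them, so open it: push the red vent lever on the lid round to its stop, and only then lift the lid off by its black handle and lay it gently on the cork mat, right way up, wholly on the mat and squared up with it. A rose foil roll stands in the way on the mat: move it off onto the bare bench, still upright. Leave the vent open, and do not shift the spool stand or the gold and silver rolls.

Things in the scene. Friction and masses are not known exactly. Their poses are not given: they have to be found in the camera images.
- vacbox: Open-topped aluminium vacuum box, fixed, 140 (its x) by 170 (its y) by 70 mm high, walls 6 mm. Origin: centre of its underside, z up. Brass dies lie inside. The lid sits on its rim with its axes along the box's, its origin 62 mm above this one.
- lid: Loose pale plastic lid, 0.36 to 0.56 kg. Origin: centre of its plug's underside; x along its 146 mm side, y along its 176 mm side, z up. Plug 124 x 154 x 8 mm (z 0 to 8) sits in the box with 2 mm play; plate 146 x 176 x 8 mm above (z 8 to 16). Gauge 34 mm wide, 13 mm high at (-48, 58). Vacuum holds the lid down, however hard pulled, until the lever is turned over two thirds of its way.
- lid_grip (a point): Centre of the lid's black bar handle, at (0, -25, 48) mm from the lid's origin, same axes. The bar is 84 mm long along the lid's x, 16 mm wide along y, 14 mm high, its centre 32 mm above the plate's top, on two posts 14 mm thick near its ends (x -34 and 34). Free for fingers on both sides in y.
- tap (a joint): Vent tap angle, rad. 0: shut, red lever points along the lid's +x. 1.57: fully open, at its stop, lever along the lid's +y, out over the lid's edge. Opens counter-clockwise seen from above. Starts between 0 and 0.35. Friction about 0.05 N m; it stays where it is left.
- tap_lever (a point): Point on the red vent lever 32 mm out from its upright axis, half-way up the lever; x outwards along the lever, z up. The axis stands at (0, 55) mm in the lid's frame. The lever reaches 50 mm out from the axis, is 12 mm wide and 12 mm high, its middle 22 mm above the plate's top with 16 mm free beneath; hub round the axis 22 mm wide.
- mat_top (a point): Centre of the top of the cork mat, fixed flat on the table: 210 mm (its x) by 240 mm (its y) by 5 mm thick, z up. The lid is to lie on it with its long side along the mat's long side, either way round.
- spool_stand: Loose stand of stacked foil rolls between box and mat, 80 mm wide at the foot, up to 68 mm wide above, 180 mm high, 0.9 kg. Origin: centre of its underside. Bystander: leave it alone.
- roll_gold: Loose gold foil roll, on its flat end, 62 mm wide, 40 mm high, 0.18 kg. Of the gold and the silver roll one stands close to the box and the other close to the mat. Origin: centre of its underside. Bystander.
- roll_silver: Loose silver foil roll, on its flat end, 60 mm wide, 40 mm high, 0.18 kg. Origin: centre of its underside. Bystander.
- rose_mid (a point): Centre (half-way up) of the loose rose foil roll that stands on its flat end on the mat, 58 mm wide, 35 mm high, 0.16 kg, z up. It slides when pushed low down, also over the mat's 5 mm edge.
Mind the look-alikes: they are no part of the job. What is shaped like the lid but blue or green is not meant.

How it is judged:
By the outcome, as a careful person would: the job done as asked, in the order asked, and still so for the second after the job is handed in, with the robot touching nothing.
It also fails if it takes over 70 s, if anything falls off the work surface, if the arm or the gripper's body presses on something with over 40 N, if the wrist force passes 120 N, or if a joint passes its speed limit or range.

## Robot

A 6-joint arm with a two-finger parallel gripper is mounted at the origin on the work surface. World frame = base frame: x ahead of the robot, y to its left, z up, the work surface at z = 0. Lengths are in m, angles in rad, forces in N, time in s.
With the tool pointing down it reaches from about 0.425 to 0.95 m from the base axis. Payload 3.5 kg.
Tool frame: the origin (TCP) lies midway between the tips of the shut fingers; the grasp point (between the pads) lies 19 mm behind it; x points along the fingers, y is the direction in which the jaws open and shut, and the axes are right-handed (so a half turn about x gives the same grasp; the last joint's range is limited). The gripper opens to 85 mm and grips with 20 to 120 N. Pads are 22 mm wide; open, the fingers measure 114 mm over their backs; the gripper's body (76 mm by 85 mm) begins 54 mm behind the grasp point. The pads swing forward as they close: fully open they stand 13 mm farther back than shut.
Start: joints at [1.143, 0.286, 1.577, -0, 1.279, -0.15], TCP at [0.185, 0.649, 0.231] pointing down, gripper open.
Joint ranges: [-2.77, 2.77], [-0.9, 2.22], [0.21, 2.48], [-1.53, 4.67], [0.24, 2.81], [-2.84, 2.84]. Speed limits (rad/s): [2.79, 2.79, 3.14, 3.14, 3.14, 3.14].

## Interface

Orientations are given as a unit quaternion [x, y, z, w].
In Python, from plant import sensors, optics, ctrl gives the robot as it stands.
- The arm moves only by the tool arm_command, never from a script. Its argument "increments" is a list that holds one entry, the list of rows, each a list of 4 numbers: the shift along the tool's x, y, z in cm, then the turn about the tool's x in rad. A call has 1 to 20 rows; each row shifts and turns the commanded pose from where the row before left it, along the tool's axes as they then stand; what a row does not reach is not made up. A row lasts 1/8 s, in which the tool goes at most 62.5 mm and 10.7 degrees, less where a joint would pass 70% of its speed; a pose out of reach is approached as far as the arm can. A call with a gripper value outside its range is refused whole. "grip" is the finger opening in cm, from 0 to 8.54, set as the call begins (left out, the last holds). The fingers move at their own pace and stop on an object; "grip_force" is the grip in N (left out, the last holds). Time passes only in rows, so rows that do not move let the fingers close. It gives the time, the measured TCP pose, the force and the opening at its end, in the units of the state.
- sensors.get_state(): the state, without advancing time (a new reading comes with each control period).
- optics.read_camera(name): name is "side" or "top" or "wrist"; returns the picture (400x640x3 uint8, blue, green, red); there is no depth.
- optics.camera_model(name): a dict with "camera_matrix" (3x3 intrinsics, pixels), "world_from_camera" (4x4, takes a point from camera to world coordinates); the wrist camera has in their place "mount" (4x4, takes a point from camera to tool coordinates, whose origin is the TCP and whose axes are the tool frame's). Camera axes: x right, y up, looking along -z (the intrinsics and any distortion apply to the point x, -y, -z); pixel columns grow to the right and rows downward; lengths in m; the calibration is good to about 2 mm. The wrist camera is an equidistant fisheye: a pixel r from the principal point sees the ray r / f radians off the axis. A picture is of the moment at which its call begins: read the wrist's pose just before it. camera_model takes no time and is no camera call.
- ctrl.sign_off(): hands the job in, once; it reports no verdict.
Trained networks look in the newest picture that a camera, given by its name, has taken for a name from the list of things; names that differ only in an ending like _2 or _b are one class to them, and where a whole thing is asked for, a point or a joint stands for the part that bears it (a point fixed in the world has none). Each returns a list of dicts, best first, with "conf" (0 to 1); they miss things now and then, are a little off and sometimes report something else, mostly with a low value. They report only what shows in the picture. A call takes as long as a camera call. They do not tell look-alikes from the thing itself.
- optics.boxes_of(camera, query): "at" ([row, column] in pixels, amid what is visible of it).
- optics.place_of(camera, query): "at" ([row, column] in pixels: a listed point, or the origin of a listed thing).
The state is a dict: "time": time; "qpos": joint angles; "dq": joint speeds; "joint_efforts": joint torques, N m; "eef_pos": TCP position; "tcp_rot": TCP orientation; "contact_force": force on the tool from outside, world axes, zero at the start; "wrist_torque": the same for the moment, N m; "opening": opening from 0.0 (shut) to 1.0 (fully open).
Only numpy, scipy, OpenCV 4.12 (cv2) and the standard library are available. Lean on these libraries where they do the work, as an engineer would, in place of code of your own. Each camera call takes 0.05 s, during which the arm holds its last target.

## Working session

There is one attempt and no reset: what is moved stays moved. The work goes in short steps, Python scripts to look and compute and a tool call to move; the robot and the scene stay as the last step left them, time stands still between calls to the robot, and variables do not carry over. Pictures are saved under pics/ and viewed, and the job is handed in when it is done.

Besides the shell and the picture viewer there is one more tool, called after "Call:" as name(argument=value, ...), one argument or row to a line, values as JSON. arm_command: Moves the arm, as the interface text tells. Its arguments: {"type":"object","properties":{"increments":{"type":"array","items":{"type":"array","items":{"type":"array","items":{"type":"number"}}}},"grip":{"type":"number"},"grip_force":{"type":"number"}},"required":["increments"]}

```bash
ls; mkdir -p pics
python3 - <<'E'
from plant import sensors, optics, ctrl
import cv2
s=sensors.get_state();print(s)
for n in ["side","top","wrist"]:
    im=optics.read_camera(n);cv2.imwrite(f"pics/a_{n}.png",im)
    print(n,optics.camera_model(n))
E
```

```text
pics
{'time': 0.0, 'qpos': array([ 1.14300682e+00,  2.87181313e-01,  1.57820202e+00, -1.91533662e-05,
        1.27858490e+00, -1.49990666e-01]), 'dq': array([ 1.38906867e-03, -3.32392682e-04,  9.29843722e-04, -6.19839964e-04,
        4.47658411e-05, -2.73333872e-04]), 'joint_efforts': array([-2.17748944e-03, -4.05978084e+01, -2.92628253e+01, -1.80929464e-04,
        5.85545087e-03,  1.13645490e-05]), 'eef_pos': array([0.18480269, 0.64851826, 0.22992319]), 'tcp_rot': array([ 0.09709226,  0.70052946, -0.09870614,  0.70006333]), 'contact_force': array([0.12103436, 0.15492984, 0.23546204]), 'wrist_torque': array([-0.03383113,  0.00442933, -0.01480985]), 'opening': 0.9965315649309212}
side {'camera_matrix': array([[376.70952148,   0.        , 313.59146255],
       [  0.        , 376.70952148, 198.32191487],
       [  0.        ,   0.        ,   1.        ]]), 'world_from_camera': array([[ 0.94656944,  0.21092512, -0.24396083,  0.22322092],
       [-0.32180866,  0.56825073, -0.75731783, -0.7863098 ],
       [-0.02110643,  0.79536262,  0.60576631,  0.84610863],
       [ 0.        ,  0.     
[... 307 characters left out ...]
76916,  0.01887401, -0.01026606,  0.13173009],
       [-0.00721822,  0.15498507,  0.98789044,  1.23261495],
       [ 0.        ,  0.        ,  0.        ,  1.        ]])}
wrist {'camera_matrix': array([[309.70691629,   0.        , 320.86369534],
       [  0.        , 309.70691629, 198.24317208],
       [  0.        ,   0.        ,   1.        ]]), 'mount': array([[-4.33739417e-04,  3.01210532e-01, -9.53557564e-01,
        -1.41797438e-01],
       [ 9.99999799e-01, -3.09422599e-04, -5.52604998e-04,
         1.00445275e-04],
       [-4.61502705e-04, -9.53557612e-01, -3.01210337e-01,
        -7.74720981e-02],
       [ 0.00000000e+00,  0.00000000e+00,  0.00000000e+00,
         1.00000000e+00]])}
```

View pics/a_side.png

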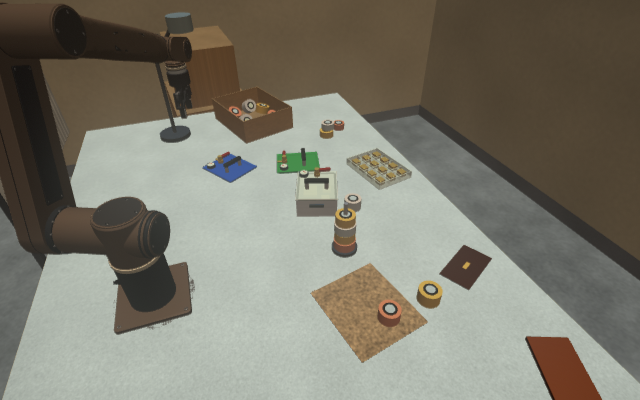

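View pics/a_top.png

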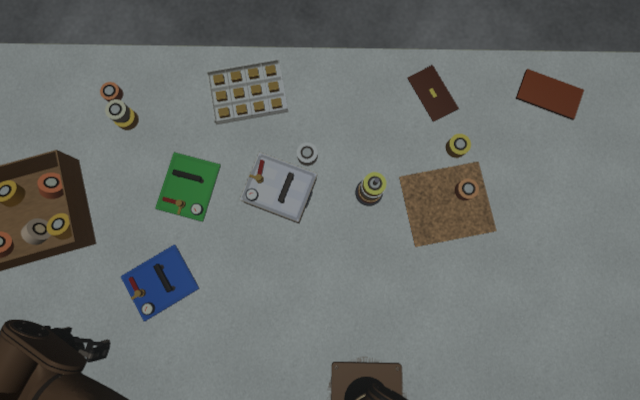

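View pics/a_wrist.png

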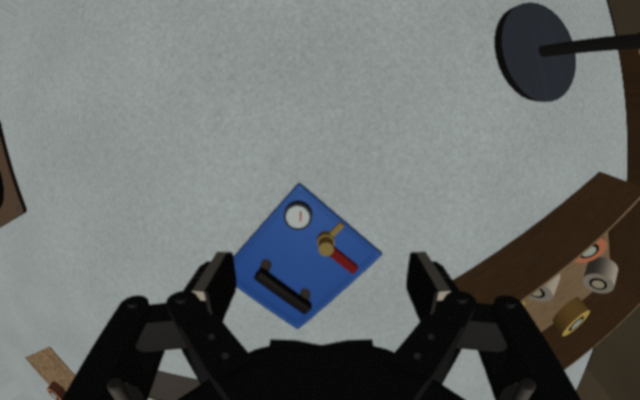

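Top view: white-lidded box around (col 280, row 187), mat (447,203), rose (468,188), gold (459,145), silver (307,153), stand (372,187). Now I measure.

```bash
cat > h.py <<'E'
import numpy as np, cv2
from scipy.spatial.transform import Rotation as R
from plant import sensors, optics, ctrl
def ray(n,uv,st=None):
    m=optics.camera_model(n);K=m['camera_matrix'];u,v=uv
    if n=='wrist':
        d=np.array([(u-K[0,2])/K[0,0],(v-K[1,2])/K[1,1]]);r=np.hypot(*d);s=np.sin(r)/max(r,1e-9)
        c=np.array([d[0]*s,-d[1]*s,-np.cos(r)])
        T=np.eye(4);T[:3,:3]=R.from_quat(st['tcp_rot']).as_matrix();T[:3,3]=st['eef_pos'];T=T@m['mount']
    else:
        c=np.array([(u-K[0,2])/K[0,0],-(v-K[1,2])/K[1,1],-1]);T=m['world_from_camera']
    return T[:3,3],T[:3,:3]@c
def at_z(n,uv,z,st=None):
    o,d=ray(n,uv,st);return o+d*(z-o[2])/d[2]
def proj(n,P,st=None):
    m=optics.camera_model(n);K=m['camera_matrix'];P=np.atleast_2d(P)
    if n=='wrist':
        T=np.eye(4);T[:3,:3]=R.from_quat(st['tcp_rot']).as_matrix();T[:3,3]=st['eef_pos'];T=T@m['mount']
    else: T=m['world_from_camera']
    c=(P-T[:3,3])@T[:3,:3];x,y,z=c[:,0],-c[:,1],-c[:,2]
    if n=='wrist':
        th=np.arctan2(np.hypot(x,y),z);h=np.hypot(x,y)+1e-12
        a,b=x/h*th,y/h*th
    else:a,b=x/z,y/z
    return np.stack([K[0,0]*a+K[0,2],K[1,1]*b+K[1,2]],1)
def fr(p,yaw,L):
    L=np.atleast_2d(L);c,s=np.cos(yaw),np.sin(yaw)
    return np.stack([p[0]+c*L[:,0]-s*L[:,1],p[1]+s*L[:,0]+c*L[:,1],p[2]+L[:,2]],1)
E
python3 - <<'E'
from h import *
for n in ['top','side']:
    im=optics.read_camera(n)
    if n=='top':
        cv2.imwrite('pics/b_box.png',cv2.resize(im[130:240,220:330],None,fx=5,fy=5,interpolation=cv2.INTER_CUBIC))
        cv2.imwrite('pics/b_mat.png',cv2.resize(im[120:260,350:510],None,fx=4,fy=4,interpolation=cv2.INTER_CUBIC))
    for q,z in [('vacbox',0),('lid',.062),('lid_grip',.110),('tap_lever',.1),('mat_top',.005),('spool_stand',0),('roll_gold',0),('roll_silver',0),('rose_mid',.0225)]:
        for d in optics.place_of(n,q)[:3]:
            if d['conf']>.2: print(n,q,round(d['conf'],2),np.round(d['at'],1),at_z(n,d['at'][::-1],z).round(4))
E
```

```text
top lid 0.98 [186.7 190.3] [0.5679 0.4968 0.062 ]
top lid 0.78 [284.4 158.6] [0.2982 0.5648 0.062 ]
top lid 0.59 [186.8 278.9] [0.5723 0.2489 0.062 ]
top lid_grip 0.82 [185.1 286.2] [0.5682 0.2247 0.11  ]
top lid_grip 0.75 [174.9 188.7] [0.5912 0.4883 0.11  ]
top lid_grip 0.68 [275.8 163.2] [0.3225 0.5368 0.11  ]
top tap_lever 0.58 [284.4 134.1] [0.2986 0.6149 0.1   ]
top tap_lever 0.56 [199.2 167.9] [0.5255 0.5431 0.1   ]
top tap_lever 0.49 [167.  260.6] [0.619  0.2968 0.1   ]
top mat_top 0.86 [200.8 446.6] [ 0.5509 -0.234   0.005 ]
top mat_top 0.74 [155.2 306.9] [0.6798 0.1749 0.005 ]
top spool_stand 0.72 [191.8 368.4] [ 0.5741 -0.0077  0.    ]
top roll_gold 0.97 [147.8 452.8] [ 0.7117 -0.2582  0.    ]
top roll_silver 0.67 [157.4 307.2] [0.6744 0.1741 0.    ]
top rose_mid 0.76 [187.4 466. ] [ 0.5882 -0.2855  0.0225]
side vacbox 0.97 [201.5 314.1] [ 0.5595  0.2526 -0.    ]
side lid 0.79 [185.8 312. ] [0.5575 0.2663 0.062 ]
side lid 0.73 [168.1 229.3] [0.2949 0.4906 0.062 ]
side lid 0.57 [163.8 296.7] [0.5488 0.4281 0.062 ]
side lid_grip 0.78 [181.2 318.3] [0.566  0.2201 0.11  ]
side lid_grip 0.78 [162.8 233.3] [0.3101 0.4439 0.11  ]
side lid_grip 0.57 [156.3 301.5] [0.5612 0.3984 0.11  ]
side tap_lever 0.65 [168.7 322.7] [0.6121 0.3035 0.1   ]
side tap_lever 0.61 [201.4 313.9] [0.5193 0.1306 0.1   ]
side tap_lever 0.51 [152.6 223.4] [0.2868 0.5505 0.1   ]
side mat_top 0.78 [306.9 367.4] [ 0.5428 -0.2367  0.005 ]
side spool_stand 0.57 [247.3 345.6] [ 0.5766 -0.0055  0.    ]
side roll_silver 0.6 [205.8 352.7] [0.6818 0.1804 0.    ]
side rose_mid 0.7 [310.  389.8] [ 0.5863 -0.2763  0.0225]
```

View pics/b_box.png

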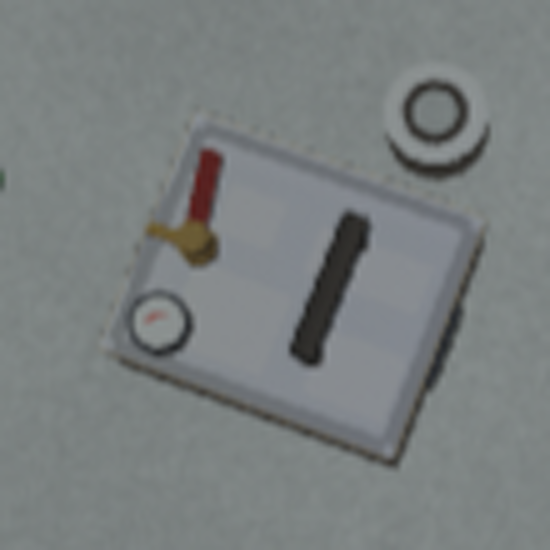

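View pics/b_mat.png

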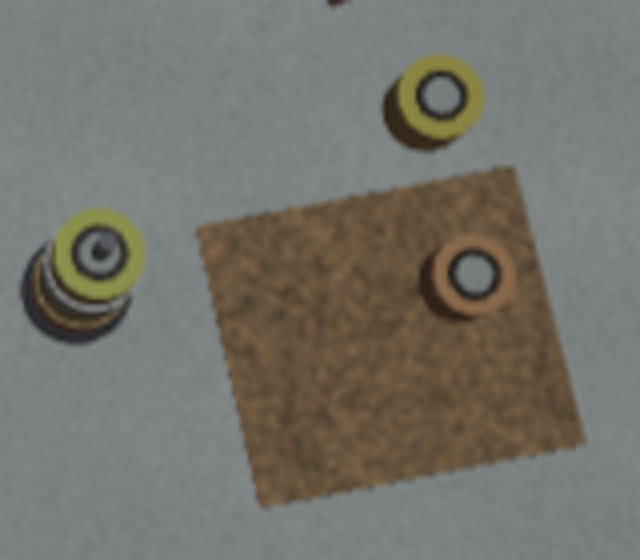

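Run:
```python
from h import *
from scipy.optimize import least_squares
def fit(c,f,off,hx,hy,z,y0):
    uv=(np.array(c)+.5)/f-.5+np.array(off)
    P=np.array([at_z('top',p,z) for p in uv]);m=P.mean(0)
    L=np.array([[hx,hy,0],[hx,-hy,0],[-hx,-hy,0],[-hx,hy,0]])
    r=least_squares(lambda q:(proj('top',fr([q[0],q[1],z],q[2],L))-uv).ravel(),[m[0],m[1],y0])
    print(P.round(4),'\nside lengths',[np.linalg.norm(P[i]-P[i-1]).round(4) for i in range(4)],r.x.round(4),np.degrees(r.x[2]),'rms px',np.sqrt(np.mean(r.fun**2)));return r.x
l=fit([(197,118),(483,225),(393,462),(110,347)],5,(220,130),.073,.088,.078,-.35)
m=fit([(197,228),(513,168),(585,440),(263,507)],4,(350,120),.105,.12,.005,.2)
for nm,p,z in [('grip',(0,-.025,.048),0),('tapaxis',(0,.055,.03),0),('lev',(.05,.055,.034),0),('gauge',(-.048,.058,.029),0)]:
    w=fr([l[0],l[1],.062],l[2],p);print(nm,w.round(4),proj('top',w).round(1),((proj('top',w)-[220,130]+.5)*5-.5).round(0))
# lever
d=lambda uv:at_z('top',(np.array(uv)+.5)/5-.5+np.array([220,130]),.1)
a=d((211,152));b=d((200,243));print('lever',a,b,'yaw deg',np.degrees(np.arctan2(*(a-b)[1::-1]))-np.degrees(l[2]))
g=lambda uv,z:at_z('top',(np.array(uv)+.5)/4-.5+np.array([350,120]),z)
print('rose',g((474,273),.04),'gold',g((441,95),.04),'stand top',g((100,252),.18))
print('silver',at_z('top',(np.array((436,111))+.5)/5-.5+np.array([220,130]),.04))
```

```text
[[0.6635 0.3061 0.078 ]
 [0.6055 0.1454 0.078 ]
 [0.473  0.1916 0.078 ]
 [0.5333 0.3485 0.078 ]] 
side lengths [np.float64(0.137), np.float64(0.1709), np.float64(0.1404), np.float64(0.1681)] [ 0.569   0.2479 -0.3442] -19.723768945340776 rms px 1.3630146720669187
[[ 0.6201 -0.0963  0.005 ]
 [ 0.6695 -0.329   0.005 ]
 [ 0.4698 -0.3728  0.005 ]
 [ 0.4173 -0.1414  0.005 ]] 
side lengths [np.float64(0.2077), np.float64(0.2379), np.float64(0.2045), np.float64(0.2373)] [ 0.5443 -0.2349  0.2168] 12.423014749651117 rms px 0.5886515347172383
grip [[0.5605 0.2243 0.11  ]] [[286.3 187.9]] [[333. 292.]]
tapaxis [[0.5875 0.2997 0.092 ]] [[259.5 178.9]] [[199. 246.]]
lev [[0.6346 0.2828 0.096 ]] [[266.2 161.9]] [[233. 161.]]
gauge [[0.5434 0.3187 0.091 ]] [[251.9 194.8]] [[161. 326.]]
lever [0.63859157 0.29432944 0.1       ] [0.58781665 0.2982683  0.1       ] yaw deg 15.287940670801994
rose [ 0.58347708 -0.28538814  0.04      ] gold [ 0.71354409 -0.26621466  0.04      ] stand top [ 0.56514053 -0.00287697  0.18      ]
silver [0.68048402 0.17422453 0.04      ]
```

```bash
cat >> h.py <<'E'
def yawof(st):
    y=R.from_quat(st['tcp_rot']).as_matrix()[:,1];return np.arctan2(y[1],y[0])
def rows(wps,ms=5.5,md=9.0,st=None,nd=1):
    """wps: (x,y,z,yawdeg or None[,ms]) world TCP. prints rows in tool axes"""
    st=st or sensors.get_state();p=np.array(st['eef_pos']);Rm=R.from_quat(st['tcp_rot']);out=[]
    for w in wps:
        m=w[4] if len(w)>4 else ms
        cy=Rm.as_matrix()[:,1];cur=np.arctan2(cy[1],cy[0])
        dy=0 if w[3] is None else (np.radians(w[3])-cur+np.pi)%(2*np.pi)-np.pi
        tx=-dy  # tool x points down
        n=max(1,int(np.ceil(np.linalg.norm(w[:3]-p)*100/m)),int(np.ceil(abs(np.degrees(dy))/md)))
        p0=p.copy();T=0
        for i in range(1,n+1):
            tgt=p0+(np.array(w[:3])-p0)*i/n
            d=np.round(Rm.inv().apply(tgt-p)*100,nd); t=round(tx*i/n-T,2);T+=t
            p=p+Rm.apply(d/100);Rm=Rm*R.from_rotvec([t,0,0]);out.append([float(x) for x in d]+[t])
    print(len(out),str(out).replace('-0.0,','0.0,').replace('-0.0]','0.0]').replace(' ',''),'end',p.round(4),'yaw',np.degrees(np.arctan2(*Rm.as_matrix()[1::-1,1])).round(1))
E
python3 - <<'E'
from h import *
s=sensors.get_state();print(np.degrees(yawof(s)), R.from_quat(s['tcp_rot']).as_matrix().round(3))
A=np.array([.5875,.2997]);f=np.radians(-4.4);u=np.array([np.cos(f),np.sin(f)]);n=np.array([-u[1],u[0]])
t=A+.034*u-.032*n;print(t)
rows([(t[0],t[1],.21,85.6)]);rows([(t[0],t[1],.21,-94.4)])
E
```

```text
74.08645797495451 [[-0.     0.274  0.962]
 [-0.     0.962 -0.274]
 [-1.    -0.    -0.   ]]
[0.61894478 0.26518586]
11 [[0.2,-2.3,4.8,np.float64(-0.02)],[0.2,-2.3,4.7,np.float64(-0.02)],[0.2,-2.5,4.6,np.float64(-0.01)],[0.2,-2.5,4.6,np.float64(-0.02)],[0.2,-2.6,4.6,np.float64(-0.02)],[0.2,-2.7,4.5,np.float64(-0.02)],[0.2,-2.8,4.5,np.float64(-0.02)],[0.2,-2.9,4.4,np.float64(-0.02)],[0.1,-2.9,4.4,np.float64(-0.01)],[0.2,-3.0,4.3,np.float64(-0.02)],[0.2,-3.1,4.3,np.float64(-0.02)]] end [0.6191 0.2653 0.2103] yaw 85.5
19 [[0.1,-1.3,2.8,np.float64(0.15)],[0.1,-0.9,2.9,np.float64(0.16)],[0.1,-0.4,3.0,np.float64(0.15)],[0.1,0.0,3.0,np.float64(0.16)],[0.2,0.5,3.0,np.float64(0.15)],[0.1,1.0,2.9,np.float64(0.16)],[0.1,1.4,2.7,np.float64(0.15)],[0.1,1.8,2.5,np.float64(0.16)],[0.1,2.2,2.1,np.float64(0.15)],[0.1,2.5,1.8,np.float64(0.16)],[0.1,2.7,1.4,np.float64(0.15)],[0.1,2.9,0.9,np.float64(0.16)],[0.2,3.0,0.5,np.float64(0.15)],[0.1,3.1,0.0,np.float64(0.16)],[0.1,3.0,-0.4,np.float64(0.15)],[0.1,2.9,-0.9,np.float64(0.16)],[0.1,2.7,-1.4,np.float64(0.15)],[0.1,2.5,-1.8,np.float64(0.16)],[0.1,2.2,-2.1,np.float64(0.15)]] end [0.6191 0.2652 0.2103] yaw -94.4
```

```bash
sed -i 's/t=round(tx\*i\/n-T,2)/t=float(round(tx*i\/n-T,2))/' h.py
python3 - <<'E'
from h import *
rows([(.6188,.2652,.21,-4.4)])
E
```

```text
11 [[0.2,-2.3,4.7,0.12],[0.2,-1.7,5.0,0.13],[0.2,-1.0,5.2,0.12],[0.2,-0.4,5.2,0.13],[0.2,0.3,5.3,0.12],[0.2,0.9,5.2,0.13],[0.2,1.6,5.0,0.12],[0.2,2.1,4.8,0.13],[0.1,2.8,4.5,0.12],[0.2,3.3,4.1,0.13],[0.2,3.8,3.7,0.12]] end [0.619  0.2649 0.2103] yaw -4.4
```

Call:
arm_command(
  increments=[
    [[0.2,-2.3,4.7,0.12],[0.2,-1.7,5.0,0.13],[0.2,-1.0,5.2,0.12],[0.2,-0.4,5.2,0.13],[0.2,0.3,5.3,0.12],[0.2,0.9,5.2,0.13],[0.2,1.6,5.0,0.12],[0.2,2.1,4.8,0.13],[0.1,2.8,4.5,0.12],[0.2,3.3,4.1,0.13],[0.2,3.8,3.7,0.12],[0,0,0,0]],
  ],
  grip=0,
)

```text
time: 2.65
eef_pos: [0.6214, 0.2618, 0.2099]
tcp_rot: [-0.52, -0.479, 0.52, -0.479]
contact_force: [0.9, 0.9, -0.9]
opening: 0.005
```

Run:
```python
from h import *
s=sensors.get_state();print(s['time'],s['eef_pos'],np.degrees(yawof(s)),s['opening'],s['qpos'])
im=optics.read_camera('wrist')
l=(.569,.2479,-.3442)
L={'grip':(0,-.025,.055),'hub':(0,.055,.044),'g':(-.048,.058,.029)}
for k in [(1,1),(1,-1),(-1,-1),(-1,1)]: L[str(k)]=(.073*k[0],.088*k[1],.016)
for q in ['lid_grip','tap_lever','lid']: print(q,[(round(d['conf'],2),np.round(d['at'],0)) for d in optics.place_of('wrist',q)[:2]])
big=cv2.resize(im,(800,500))
for k,v in L.items():
    uv=proj('wrist',fr((l[0],l[1],.062),l[2],v),s)[0];cv2.drawMarker(big,tuple(int(x*1.25) for x in uv),(0,255,0),0,10);print(k,uv.round(0))
cv2.imwrite('pics/c_w.png',big)
```

```text
2.65 [0.62139883 0.26176104 0.20988392] -4.697823968088476 0.004626017825838749 [ 2.48704739e-01  3.01238746e-01  1.59799634e+00 -6.32939484e-04
  1.24228200e+00  3.30901494e-01]
lid_grip [(0.57, array([242., 255.]))]
tap_lever [(0.92, array([155., 315.])), (0.62, array([200., 270.]))]
lid [(0.75, array([199., 271.]))]
grip [254. 249.]
hub [276. 157.]
g [226. 137.]
(1, 1) [369. 137.]
(1, -1) [318. 299.]
(-1, -1) [188. 264.]
(-1, 1) [212.  98.]
```

View pics/c_w.png

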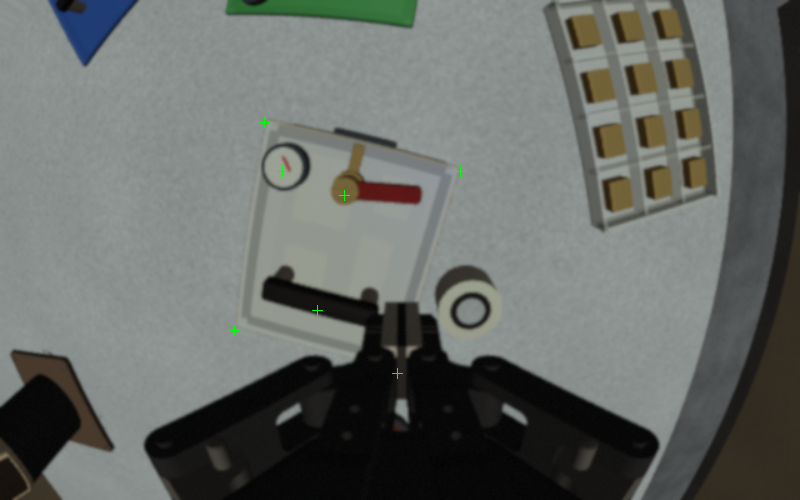

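Run:
```python
from h import *
from scipy.optimize import least_squares
s=sensors.get_state();print(s['dq'].round(4),s['eef_pos'])
im=optics.read_camera('wrist');s=sensors.get_state()
c=cv2.resize(im[80:280,170:390],None,fx=3.6,fy=3,interpolation=cv2.INTER_CUBIC) if 0 else cv2.resize(im[85:285,170:390],None,fx=3,fy=3,interpolation=cv2.INTER_CUBIC)
cv2.imwrite('pics/d.png',c)
print(at_z('wrist',(255,242),.110,s),at_z('wrist',(256,240),.117,s))
```

```text
[ 0.0122 -0.0094  0.0056 -0.0033 -0.0002  0.0013] [0.61828451 0.26565222 0.21030405]
[0.55715828 0.23098571 0.11      ] [0.56024233 0.23604194 0.117     ]
```

View pics/d.png

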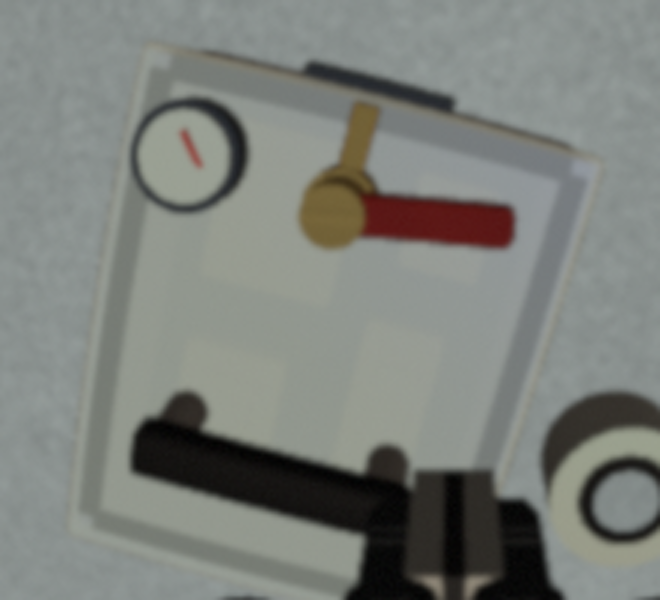

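Run:
```python
from h import *
from scipy.optimize import least_squares
s=sensors.get_state();print(s['eef_pos'])
cv=lambda a:(np.array(a,float)+.5)/3-.5+np.array([170,85])
uw=cv([(148,45),(602,158),(72,530)]);Lw=np.array([[-.073,.088,.016],[.073,.088,.016],[-.073,-.088,.016]])
print([at_z('wrist',p,.078,s).round(4) for p in uw])
def f(q): return (proj('wrist',fr((q[0],q[1],.062),q[2],Lw),s)-uw).ravel()
r=least_squares(f,[.569,.248,-.344]);q=r.x;print(q,np.degrees(q[2]),r.fun.round(1))
A=fr((q[0],q[1],.062),q[2],(0,.055,.038))[0];print('axis',A,proj('wrist',A,s)*3-np.array([170,85])*3)
e=at_z('wrist',cv((512,224)),.100,s);b=at_z('wrist',cv((363,216)),.100,s);print(e,b,np.degrees(np.arctan2(*(e-b)[1::-1])),np.linalg.norm(e[:2]-A[:2]))
for z in (.110,.117):
  g=fr((q[0],q[1],.062),q[2],(0,-.025,z-.062))[0];print('grip',g,proj('wrist',g,s)*3-np.array([170,85])*3)
```

```text
[0.61814823 0.26594306 0.21044194]
[array([0.5325, 0.3566, 0.078 ]), array([0.6654, 0.3103, 0.078 ]), array([0.4758, 0.1963, 0.078 ])]
[ 0.57029507  0.25130468 -0.33765883] -19.34642602723414 [-2.2 -1.8  3.3 -0.  -2.   3.1]
axis [0.58851542 0.30319899 0.1       ] [[336.73785967 210.89319185]]
[0.63615679 0.29608701 0.1       ] [0.59539476 0.30145661 0.1       ] -7.504382591677958 0.048169288684243555
grip [0.5620131  0.22771636 0.11      ] [[272.67035647 480.21538903]]
grip [0.5620131  0.22771636 0.117     ] [[268.41728016 490.88495333]]
```

Run:
```python
from h import *
A=np.array([.588,.3014])
def W(d,dd,z=.087):
    f=np.radians(d);u=np.array([np.cos(f),np.sin(f)]);n=np.array([-u[1],u[0]]);t=A+.034*u-dd*n;return (t[0],t[1],z,d)
w=[W(-5,.032,.15),W(-5,.032,.087)]
rows(w,ms=4)
w+=[W(-5,.019)]+[W(a,.017) for a in range(0,68,7)]
rows(w,ms=4)
```

```text
4 [[3.0,0.0,0.0,0.01],[3.0,0.1,-0.1,0.0],[3.2,0.0,0.0,0.0],[3.1,0.0,0.0,0.0]] end [0.6192 0.2669 0.0874] yaw -4.9
15 [[3.0,0.0,0.0,0.01],[3.0,0.1,-0.1,0.0],[3.2,0.0,0.0,0.0],[3.1,0.0,0.0,0.0],[0.0,0.0,-1.3,0.0],[0.0,0.1,-0.5,-0.09],[0.0,0.2,-0.4,-0.12],[0.0,0.2,-0.4,-0.12],[0.0,0.2,-0.4,-0.12],[0.0,0.2,-0.5,-0.12],[0.0,0.1,-0.4,-0.13],[0.0,0.2,-0.4,-0.12],[0.0,0.2,-0.5,-0.12],[0.0,0.2,-0.4,-0.12],[0.0,0.2,-0.4,-0.12]] end [0.6188 0.3242 0.0875] yaw 62.7
```

Call:
arm_command(
  increments=[
    [[3.0,0.0,0.0,0.01],[3.0,0.1,-0.1,0.0],[3.2,0.0,0.0,0.0],[3.1,0.0,0.0,0.0],[0,0,0,0],[0,0,0,0],[0.0,0.0,-1.3,0.0],[0.0,0.1,-0.5,-0.09],[0.0,0.2,-0.4,-0.12]],
  ],
)

```text
time: 4.03
eef_pos: [0.6261, 0.2886, 0.0897]
tcp_rot: [0.468, 0.53, -0.466, 0.532]
contact_force: [1.3, -1.7, 1.3]
opening: 0.002
```

Run:
```python
from h import *
im=optics.read_camera('wrist');cv2.imwrite('pics/e.png',im[0:400,0:640])
```

```text
(no output)
```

View pics/e.png

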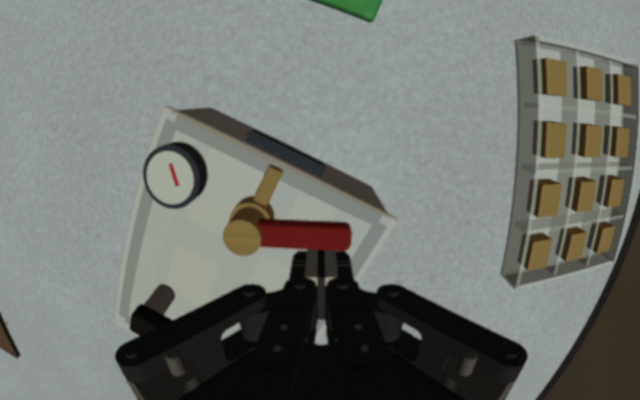

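Fingertips (320,262) rest flat against the red lever (305,236), now turning with it. I continue the arc.

Call:
arm_command(
  increments=[
    [[0.0,0.2,-0.4,-0.12],[0.0,0.2,-0.4,-0.12],[0.0,0.2,-0.5,-0.12],[0.0,0.1,-0.4,-0.13],[0.0,0.2,-0.4,-0.12],[0.0,0.2,-0.5,-0.12],[0.0,0.2,-0.4,-0.12],[0.0,0.2,-0.4,-0.12],[0,0,0,0],[0,0,0,0]],
  ],
)

```text
time: 5.32
eef_pos: [0.6203, 0.3235, 0.0882]
tcp_rot: [0.168, 0.686, -0.168, 0.687]
contact_force: [0.1, -0.9, 0.7]
opening: 0.0
```

Run:
```python
from h import *
s=sensors.get_state();print(np.degrees(yawof(s)))
im=optics.read_camera('wrist');cv2.imwrite('pics/f.png',im[0:400,0:640])
A=np.array([.588,.3014])
def W(d,dd,z=.087):
    f=np.radians(d);u=np.array([np.cos(f),np.sin(f)]);n=np.array([-u[1],u[0]]);t=A+.034*u-dd*n;return (t[0],t[1],z,d)
rows([W(67,.017),W(71,.017)])
```

```text
62.50236635244156
2 [[0.1,0.1,-0.4,-0.08],[0.0,0.1,-0.3,-0.07]] end [0.6147 0.3281 0.0869] yaw 71.1
```

View pics/f.png

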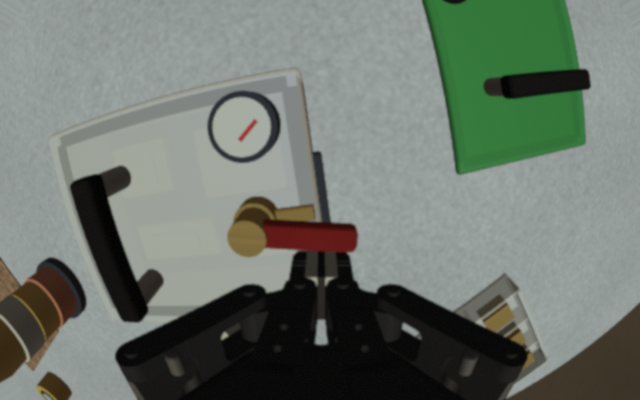

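Lever (310,236) is about 8° short of its stop; I push on gently until the force rises.

Call:
arm_command(
  increments=[
    [[0.1,0.1,-0.4,-0.08],[0.0,0.1,-0.3,-0.07],[0,0,0,0],[0,0,0,0],[0,0,0,0]],
  ],
)

```text
time: 6.0
eef_pos: [0.6147, 0.3278, 0.0865]
tcp_rot: [0.116, 0.697, -0.116, 0.698]
contact_force: [1.7, 0.1, 0.7]
opening: -0.004
```

Call:
arm_command(
  increments=[
    [[0.0,0.0,-0.2,0],[0,0,0,0],[0,0,0,0]],
  ],
)

```text
time: 6.38
eef_pos: [0.6128, 0.3284, 0.0865]
tcp_rot: [0.115, 0.697, -0.115, 0.698]
contact_force: [3.1, -1.0, 1.2]
opening: -0.001
```

Call:
arm_command(
  increments=[
    [[0.0,0.0,-0.2,0],[0,0,0,0],[0,0,0,0]],
  ],
)

```text
time: 6.75
eef_pos: [0.6126, 0.3286, 0.0867]
tcp_rot: [0.116, 0.696, -0.115, 0.699]
contact_force: [7.0, -2.3, -1.7]
opening: -0.002
```

Run:
```python
from h import *
im=optics.read_camera('wrist');cv2.imwrite('pics/g.png',im[0:400,0:640])
```

```text
(no output)
```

View pics/g.png

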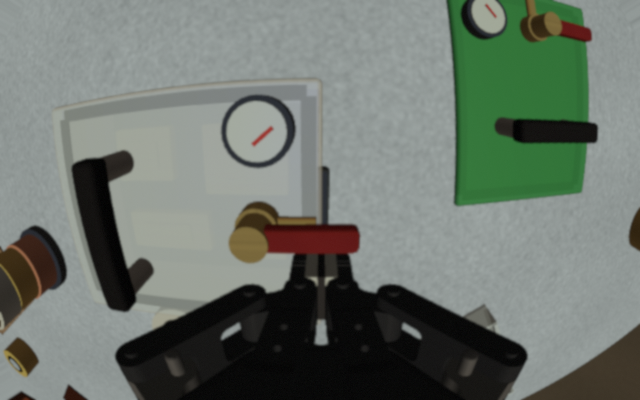

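Force rose to 7 N with no motion: lever is at its stop, pointing square across the lid edge (col 325). Back off, rise, go to the rose roll.

Run:
```python
from h import *
rows([(.632,.321,.087,None),(.632,.321,.2,None),(.62,.2,.25,70),(.585,-.283,.22,70)],ms=5.8)
```

```text
15 [[0.0,-0.1,2.1,0.0],[-5.7,0.0,0.0,0.0],[-5.6,0.0,0.0,0.0],[-1.7,-3.9,0.9,0.01],[-1.6,-4.0,1.0,0.0],[-1.7,-3.9,1.0,0.01],[0.3,-5.2,1.5,0.0],[0.4,-5.2,1.4,0.0],[0.3,-5.1,1.5,0.0],[0.3,-5.2,1.4,0.0],[0.4,-5.2,1.5,0.0],[0.3,-5.2,1.5,0.0],[0.3,-5.1,1.4,0.0],[0.3,-5.2,1.5,0.0],[0.4,-5.2,1.5,0.0]] end [ 0.5854 -0.2832  0.2197] yaw 70.1
```

Call:
arm_command(
  increments=[
    [[0.0,-0.1,2.1,0.0],[-5.7,0.0,0.0,0.0],[-5.6,0.0,0.0,0.0],[-1.7,-3.9,0.9,0.01],[-1.6,-4.0,1.0,0.0],[-1.7,-3.9,1.0,0.01],[0.3,-5.2,1.5,0.0],[0.4,-5.2,1.4,0.0],[0.3,-5.1,1.5,0.0],[0.3,-5.2,1.4,0.0]],
  ],
)

```text
time: 8.05
eef_pos: [0.6012, -0.0146, 0.2352]
tcp_rot: [0.123, 0.698, -0.122, 0.695]
contact_force: [1.0, -0.4, -0.8]
opening: 0.005
```

Call:
arm_command(
  increments=[
    [[0.4,-5.2,1.5,0.0],[0.3,-5.2,1.5,0.0],[0.3,-5.1,1.4,0.0],[0.3,-5.2,1.5,0.0],[0.4,-5.2,1.5,0.0],[0,0,0,0],[0,0,0,0],[0,0,0,0]],
  ],
  grip=8.5,
)

```text
time: 9.05
eef_pos: [0.5842, -0.2808, 0.2191]
tcp_rot: [0.122, 0.697, -0.121, 0.696]
contact_force: [0.2, 0.3, -0.1]
opening: 0.994
```

Run:
```python
from h import *
s=sensors.get_state();print(s['eef_pos'],np.degrees(yawof(s)))
im=optics.read_camera('wrist');cv2.imwrite('pics/i_w.png',im)
it=optics.read_camera('top');cv2.imwrite('pics/i_t.png',it)
for q,z in [('rose_mid',.0225),('roll_gold',0),('mat_top',.005)]: print(q,[(round(d['conf'],2),np.round(d['at'],0),at_z('wrist',d['at'][::-1],z,s).round(4)) for d in optics.place_of('wrist',q)[:2]])
```

```text
[ 0.58415982 -0.28081583  0.2191313 ] 70.16984601823769
rose_mid [(0.97, array([168., 315.]), array([ 0.5766, -0.2847,  0.0225]))]
roll_gold [(0.77, array([253., 363.]), array([ 0.708, -0.266,  0.   ]))]
mat_top [(0.94, array([122., 349.]), array([ 0.5422, -0.2315,  0.005 ]))]
```

View pics/i_w.png

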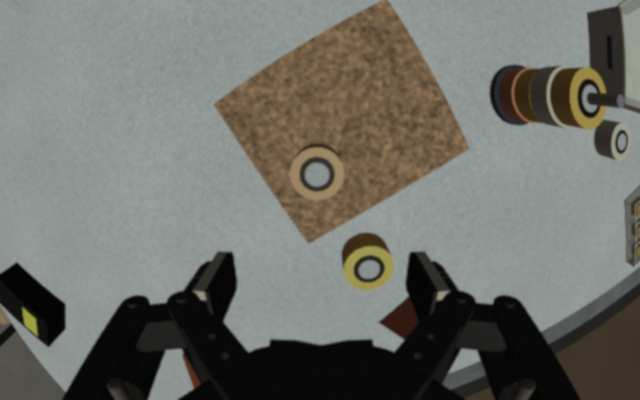

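View pics/i_t.png

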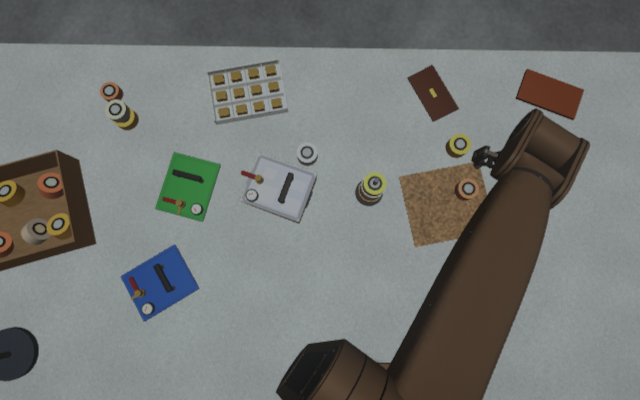

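Run:
```python
from h import *
from scipy.optimize import least_squares
s=sensors.get_state()
print(s['eef_pos'],'rose',at_z('wrist',(317,173.5),.040,s),at_z('wrist',(315,168),.0225,s),'gold',at_z('wrist',(370,268),.04,s))
uw=np.array([(468,148),(308,242),(215,103)],float);print([at_z('wrist',p,.005,s).round(4) for p in uw])
L=np.array([[.105,.12,0],[.105,-.12,0],[-.105,-.12,0]])
r=least_squares(lambda q:(proj('wrist',fr((q[0],q[1],.005),q[2],L),s)-uw).ravel(),[.544,-.235,.217]);print(r.x,np.degrees(r.x[2]),r.fun.round(1))
```

```text
[ 0.58434183 -0.28169577  0.21957019] rose [ 0.57969716 -0.28411741  0.04      ] [ 0.57672208 -0.28562615  0.0225    ] gold [ 0.71005119 -0.26382974  0.04      ]
[array([ 0.6179, -0.098 ,  0.005 ]), array([ 0.6669, -0.3286,  0.005 ]), array([ 0.4647, -0.3706,  0.005 ])]
[ 0.54092939 -0.23357333  0.20669924] 11.842994220215775 [ 2.5  0.1 -0.3  1.2 -2.  -0.8]
```

Run:
```python
from h import *
rows([(.582,-.284,.06,70),(.582,-.284,.007,70)],ms=5.5)
```

```text
4 [[5.3,-0.1,0.0,0.0],[5.3,-0.1,-0.1,0.0],[5.4,-0.1,0.0,0.0],[5.3,0.0,0.0,0.0]] end [ 0.5824 -0.2842  0.0066] yaw 70.1
```

Call:
arm_command(
  increments=[
    [[5.3,-0.1,-0.1,0.0],[5.3,-0.1,-0.1,0.0],[3.4,-0.1,0.0,0.0],[3.3,0,0,0],[2.0,0,0,0],[2.0,0,0,0],[0,0,0,0],[0,0,0,0]],
  ],
)

```text
time: 10.3
eef_pos: [0.582, -0.2853, 0.0075]
tcp_rot: [0.122, 0.696, -0.123, 0.697]
contact_force: [0.7, -0.9, 0.2]
opening: 1.001
```

Call:
arm_command(
  increments=[
    [[0,0,0,0],[0,0,0,0],[0,0,0,0],[0,0,0,0],[0,0,0,0],[0,0,0,0]],
  ],
  grip=4.5,
  grip_force=30,
)

```text
time: 11.05
eef_pos: [0.5821, -0.2853, 0.0078]
tcp_rot: [0.122, 0.696, -0.123, 0.697]
contact_force: [-0.6, 0.4, 5.0]
opening: 0.669
```

Run:
```python
from h import *
s=sensors.get_state();print(s['eef_pos'],s['opening'],s['opening']*8.54)
cv2.imwrite('pics/j.png',optics.read_camera('wrist'))
```

```text
[ 0.58205593 -0.28533248  0.00784714] 0.669360872586371 5.7163418518876075
```

View pics/j.png

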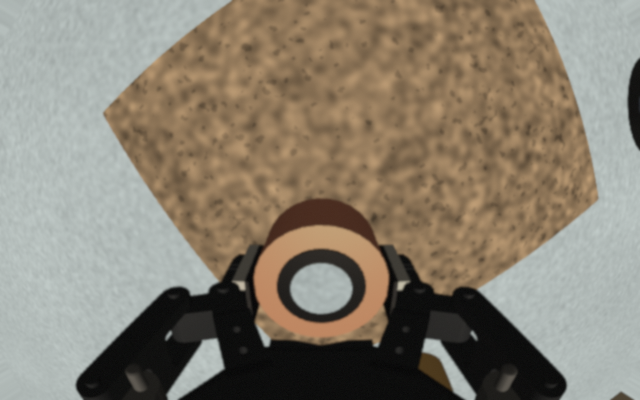

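Rose roll is gripped, centred between the pads (col 322), opening 57 mm ≈ 58 mm as expected. Lift and carry.

Run:
```python
from h import *
rows([(.582,-.285,.06,70,3),(.612,-.425,.06,70,4),(.612,-.425,.003,70,2)])
```

```text
9 [[-2.6,0.0,0.0,0.0],[-2.6,0.0,0.0,0.0],[0.0,-3.0,1.9,0.0],[0.0,-3.1,1.9,0.0],[0.0,-3.0,1.9,0.0],[0.0,-3.0,1.9,0.0],[1.9,0.0,0.0,0.0],[1.9,0.0,0.0,0.0],[1.9,0.0,0.0,0.0]] end [ 0.6123 -0.425   0.0031] yaw 70.1
```

Call:
arm_command(
  increments=[
    [[-2.6,0.0,0.0,0.0],[-2.6,0.0,0.0,0.0],[0.0,-3.0,1.9,0.0],[0.0,-3.1,1.9,0.0],[0.0,-3.0,1.9,0.0],[0.0,-3.0,1.9,0.0],[0,0,0,0],[1.9,0.0,0.0,0.0],[1.9,0,0,0],[1.0,0,0,0],[0,0,0,0],[0.5,0,0,0],[0.4,0,0,0],[0,0,0,0],[0,0,0,0]],
  ],
)

```text
time: 12.98
eef_pos: [0.612, -0.4249, 0.0029]
tcp_rot: [0.122, 0.696, -0.123, 0.697]
contact_force: [-0.2, 1.6, 3.7]
opening: 0.667
```

Call:
arm_command(
  increments=[
    [[0,0,0,0],[0,0,0,0],[0,0,0,0],[0,0,0,0],[-1.0,0,0,0],[-3.0,0,0,0],[-5.0,0,0,0]],
  ],
  grip=8.5,
)

```text
time: 13.85
eef_pos: [0.6102, -0.4233, 0.0901]
tcp_rot: [0.123, 0.698, -0.121, 0.695]
contact_force: [0.6, -1.1, 0.8]
opening: 0.995
```

Run:
```python
from h import *
s=sensors.get_state();print(s['eef_pos'])
cv2.imwrite('pics/k.png',optics.read_camera('wrist'))
g=fr((.5697,.2497,.062),-.341,(0,-.025,.048))[0];print(g)
rows([(.60,-.35,.23,70.5),(.585,.05,.25,70.5),(g[0],g[1],.22,70.5)],ms=5.8)
```

```text
[ 0.610159   -0.42334339  0.09010793]
[0.56133926 0.22613948 0.11      ]
14 [[-4.3,2.2,-1.3,0.0],[-4.3,2.3,-1.3,0.0],[-4.3,2.2,-1.2,-0.01],[-0.3,5.3,-2.1,0.0],[-0.4,5.3,-2.1,0.0],[-0.3,5.4,-2.1,0.0],[-0.3,5.3,-2.1,0.0],[-0.4,5.3,-2.1,0.0],[-0.3,5.3,-2.1,0.0],[-0.3,5.3,-2.1,0.0],[0.7,4.0,-2.0,0.0],[0.7,3.9,-2.0,0.0],[0.7,4.0,-2.1,0.0],[0.7,4.0,-2.0,0.0]] end [0.5612 0.2265 0.22  ] yaw 70.7
```

View pics/k.png

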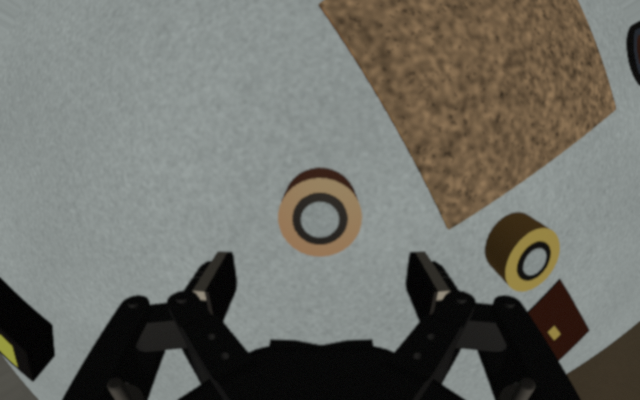

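Rose (320,215) stands upright on bare bench, clear of the mat; gold (525,250) untouched. Back to the lid.

Call:
arm_command(
  increments=[
    [[-4.3,2.2,-1.3,0.0],[-4.3,2.3,-1.3,0.0],[-5.3,2.2,-1.2,-0.01],[-1.3,5.3,-2.1,0.0],[0.1,5.3,-2.1,0.0],[0.1,5.4,-2.1,0.0],[0,5.3,-2.1,0.0],[0,5.3,-2.1,0.0],[0,5.3,-2.1,0.0],[0,5.3,-2.1,0.0],[0.9,4.0,-2.0,0.0],[0.9,3.9,-2.0,0.0],[0.9,4.0,-2.1,0.0],[0.7,4.0,-2.0,0.0],[0,0,0,0],[0,0,0,0],[0,0,0,0],[0,0,0,0]],
  ],
)

```text
time: 16.15
eef_pos: [0.5599, 0.227, 0.2078]
tcp_rot: [0.119, 0.697, -0.119, 0.697]
contact_force: [-0.3, -0.7, -0.4]
opening: 1.0
```

Run:
```python
from h import *
s=sensors.get_state();print(s['eef_pos'],np.degrees(yawof(s)))
im=optics.read_camera('wrist')
cv2.imwrite('pics/l.png',im);s=sensors.get_state()
for q,z in [('lid_grip',.11)]: print(q,[(round(d['conf'],2),np.round(d['at'],0),at_z('wrist',d['at'][::-1],z,s).round(4)) for d in optics.place_of('wrist',q)[:2]])
```

```text
[0.55986774 0.22703896 0.20776459] 70.5501899780428
lid_grip [(0.78, array([200., 322.]), array([0.5602, 0.2284, 0.11  ])), (0.55, array([141., 555.]), array([0.5781, 0.458 , 0.11  ]))]
```

View pics/l.png

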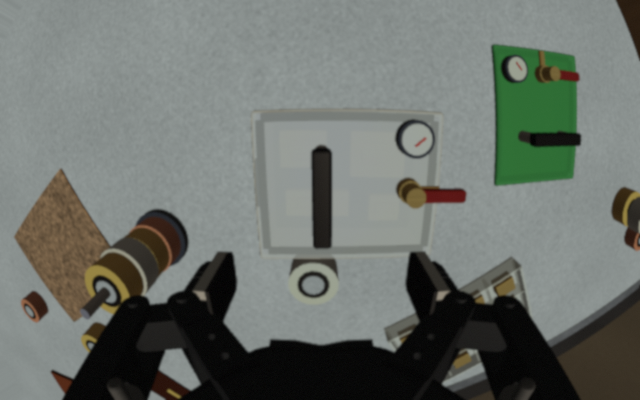

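Bar (321,198) lies centred and parallel to the jaws, lever (440,196) over the edge. Descend and grip.

Call:
arm_command(
  increments=[
    [[4.0,0,0,0],[3.5,0,0,0],[2.0,0,0,0],[1.1,0,0,0],[1.0,0,0,0],[0,0,0,0],[0,0,0,0],[0,0,0,0]],
  ],
)

```text
time: 17.25
eef_pos: [0.56, 0.2283, 0.0923]
tcp_rot: [0.119, 0.696, -0.119, 0.698]
contact_force: [-0.3, -0.4, -0.0]
opening: 0.991
```

Call:
arm_command(
  increments=[
    [[0,0,0,0],[0,0,0,0],[0,0,0,0],[0,0,0,0],[0,0,0,0],[0,0,0,0],[0,0,0,0],[0,0,0,0]],
  ],
  grip=0,
  grip_force=90,
)

```text
time: 18.25
eef_pos: [0.5593, 0.228, 0.0916]
tcp_rot: [0.119, 0.697, -0.119, 0.697]
contact_force: [-2.6, -2.0, 3.7]
opening: 0.168
```

Run:
```python
from h import *
s=sensors.get_state();print(s['eef_pos'],np.degrees(yawof(s)),s['opening']*8.54,s['contact_force'],s['wrist_torque'])
cv2.imwrite('pics/m.png',optics.read_camera('wrist'))
```

```text
[0.55934811 0.22798096 0.09158098] 70.65812194233114 1.438049506684407 [-2.58898022 -2.01994329  3.67237394] [-0.32626705  0.3403756   0.08366404]
```

View pics/m.png

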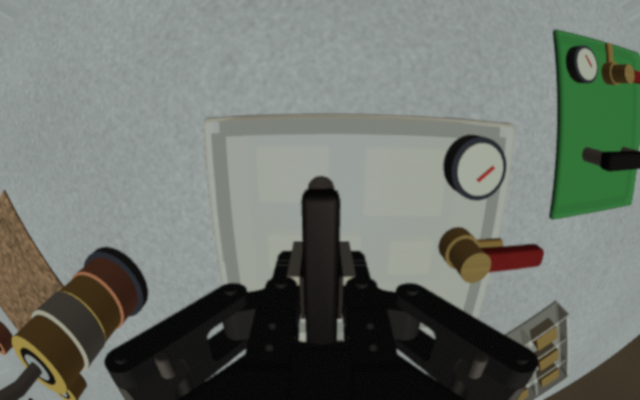

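Bar is clamped (opening 14 mm vs 16 mm bar). Lift slowly and check.

Call:
arm_command(
  increments=[
    [[-0.4,0,0,0],[-0.8,0,0,0],[-1.0,0,0,0],[-1.0,0,0,0],[-1.0,0,0,0],[0,0,0,0],[0,0,0,0]],
  ],
)

```text
time: 19.18
eef_pos: [0.5591, 0.2281, 0.1332]
tcp_rot: [0.119, 0.697, -0.119, 0.697]
contact_force: [1.1, -0.4, -4.9]
opening: 0.165
```

Run:
```python
from h import *
s=sensors.get_state();print(s['eef_pos'],np.degrees(yawof(s)),s['opening']*8.54,s['contact_force'],s['wrist_torque'])
cv2.imwrite('pics/n.png',cv2.resize(optics.read_camera('side')[100:260,200:440],None,fx=3,fy=3))
```

```text
[0.55912932 0.22809216 0.13318347] 70.65147618684448 1.4101971338611985 [ 1.08106184 -0.43001039 -4.85504987] [-0.1537548   0.03630462  0.01463056]
```

View pics/n.png

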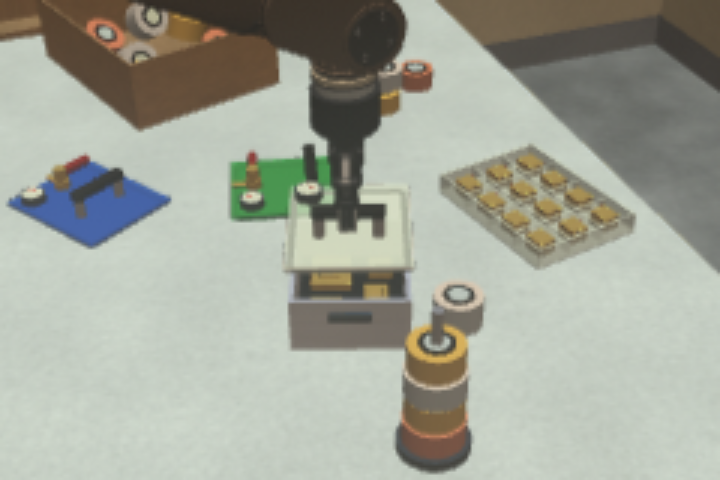

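Lid is free, level (4.9 N load). Raise high and carry over the stand.

Run:
```python
from h import *
rows([(.56,.228,.275,70.65,3.5),(.57,.05,.28,85,4),(.548,-.2584,.275,102.2,4)],md=6)
```

```text
18 [[-2.8,0.0,0.0,0.0],[-2.9,0.0,0.0,0.0],[-2.8,0.0,0.1,0.0],[-2.9,0.0,0.0,0.0],[-2.8,0.0,0.0,0.0],[-0.1,-3.3,1.4,-0.05],[-0.1,-3.3,1.2,-0.05],[-0.1,-3.4,1.0,-0.05],[-0.1,-3.5,0.9,-0.05],[-0.1,-3.5,0.6,-0.05],[0.1,-3.9,0.1,-0.04],[0.0,-3.8,-0.1,-0.04],[0.1,-3.9,-0.3,-0.03],[0.0,-3.8,-0.3,-0.04],[0.1,-3.9,-0.5,-0.04],[0.1,-3.8,-0.7,-0.04],[0.0,-3.7,-0.8,-0.03],[0.1,-3.8,-0.9,-0.04]] end [ 0.5482 -0.2584  0.2749] yaw 102.2
```

Call:
arm_command(
  increments=[
    [[-1.8,0.0,0.0,0.0],[-2.9,0.0,0.0,0.0],[-3.0,0.0,0.0,0.0],[-2.9,0.0,0.0,0.0],[-2.1,0.0,0.0,0.0],[-1.5,0,0.1,0],[0,0,0,0]],
  ],
)

```text
time: 20.1
eef_pos: [0.561, 0.2279, 0.2768]
tcp_rot: [0.119, 0.696, -0.119, 0.698]
contact_force: [0.4, 0.4, -4.9]
opening: 0.167
```

Call:
arm_command(
  increments=[
    [[-0.1,-1.8,0.7,-0.03],[-0.1,-3.3,1.4,-0.05],[-0.1,-3.3,1.2,-0.05],[-0.1,-3.4,1.0,-0.05],[-0.1,-3.5,0.9,-0.05],[0,-1.7,0.2,-0.02],[0.1,-3.9,0.1,-0.04],[0.0,-3.8,-0.1,-0.04],[0.1,-3.9,-0.3,-0.03],[0.0,-3.8,-0.3,-0.04],[0.1,-3.9,-0.5,-0.04],[0.1,-3.8,-0.7,-0.04],[0.0,-3.7,-0.8,-0.03],[0.1,-2.4,-0.5,-0.02],[0,-1.4,-0.4,-0.02],[0,0,0,0],[0,0,0,0],[0,0,0,0]],
  ],
)

```text
time: 22.35
eef_pos: [0.5528, -0.2581, 0.275]
tcp_rot: [-0.075, 0.703, 0.075, 0.703]
contact_force: [-0.2, 0.6, -4.6]
opening: 0.163
```

Run:
```python
from h import *
s=sensors.get_state();print(s['eef_pos'],np.degrees(yawof(s)),s['opening']*8.54,s['contact_force'],s['wrist_torque'])
cv2.imwrite('pics/o.png',optics.read_camera('wrist'));
cv2.imwrite('pics/o_s.png',cv2.resize(optics.read_camera('side')[150:400,220:520],None,fx=2.4,fy=2.4));
cv2.imwrite('pics/o_t.png',optics.read_camera('top'))
```

```text
[ 0.55280468 -0.25811424  0.27500221] 102.20570608196408 1.3915790789415128 [-0.15026717  0.62249306 -4.63350772] [-0.08704021 -0.07165782  0.02121649]
```

View pics/o.png

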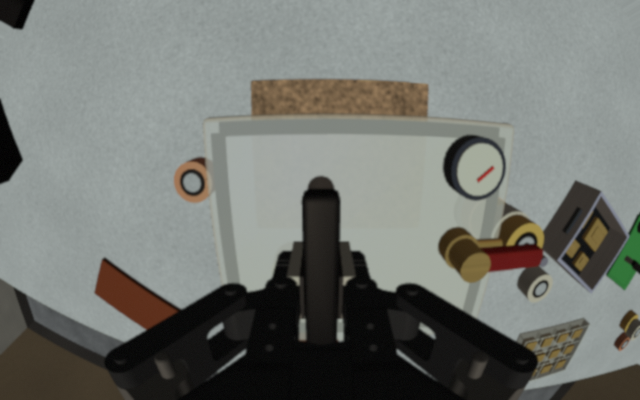

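View pics/o_s.png

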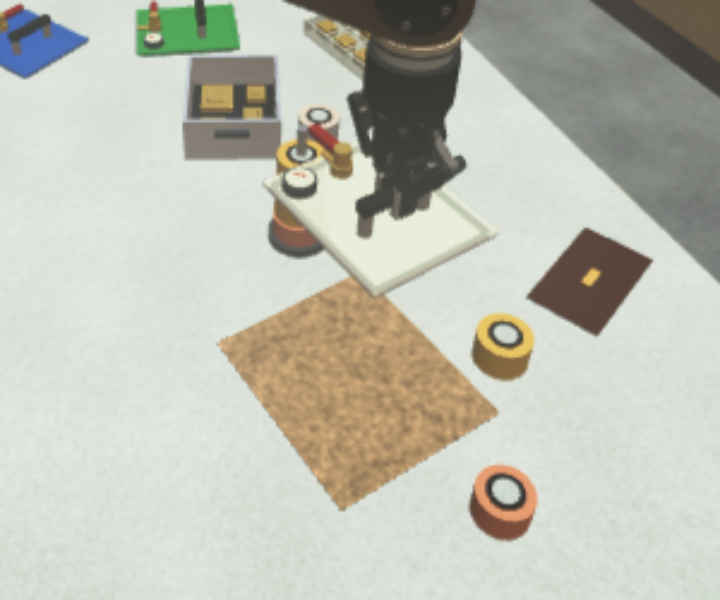

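Run:
```python
from h import *
s=sensors.get_state();p=s['eef_pos'];print(p)
a=at_z('wrist',(251,80),.005,s);b=at_z('wrist',(428,82),.005,s);print('mat edge',a,b,np.linalg.norm(a-b),np.degrees(np.arctan2(*(b-a)[1::-1]))-90)
z=p[2]-.0136
c=at_z('wrist',(206,119),z,s);d=at_z('wrist',(513,124),z,s);print('lid edge',c,d,np.linalg.norm(c-d),np.degrees(np.arctan2(*(d-c)[1::-1]))-90)
n=(b-a)/np.linalg.norm(b-a);x=np.array([n[1],-n[0],0])
mc=(a+b)/2+x*.105;n2=(d-c)/np.linalg.norm(d-c);x2=np.array([n2[1],-n2[0],0]);lc=(c+d)/2+x2*.073
print('mat c',mc,'lid c',lc,'TCP-derived lid c',p[:2]+.025*n2[:2])
```

```text
[ 0.55284746 -0.25841629  0.27541135]
mat edge [ 0.46362494 -0.37199485  0.005     ] [ 0.41234158 -0.13994389  0.005     ] 0.23765023289302173 12.46208089239488
lid edge [ 0.49557867 -0.33146806  0.26181135] [ 0.45863561 -0.16640947  0.26181135] 0.16914232885102434 12.615899599153124
mat c [ 0.54050936 -0.23331106  0.005     ] lid c [ 0.54834464 -0.23299454  0.26181135] TCP-derived lid c [ 0.54738711 -0.23401989]
```

Lid and mat edges agree in angle within 0.2°; lid is ~6 mm too far in x. Correct and lower.

Call:
arm_command(
  increments=[
    [[2.0,0,-0.3,0],[4.0,0,-0.3,0],[4.5,0,0,0],[4.5,0,0,0],[3.5,0,0,0],[2.0,0,0,0],[1.5,0,0,0],[0,0,0,0],[0,0,0,0],[0,0,0,0]],
  ],
)

```text
time: 23.75
eef_pos: [0.5479, -0.2609, 0.057]
tcp_rot: [-0.076, 0.702, 0.074, 0.704]
contact_force: [-0.4, 0.0, -4.5]
opening: 0.169
```

Run:
```python
from h import *
s=sensors.get_state();print(s['eef_pos'],np.degrees(yawof(s)),s['contact_force'])
cv2.imwrite('pics/p.png',optics.read_camera('wrist'));
cv2.imwrite('pics/p_s.png',cv2.resize(optics.read_camera('side')[200:400,270:470],None,fx=3,fy=3))
```

```text
[ 0.54788682 -0.26093907  0.05702784] 102.16290319317076 [-0.44472194  0.03068635 -4.48949144]
```

View pics/p.png

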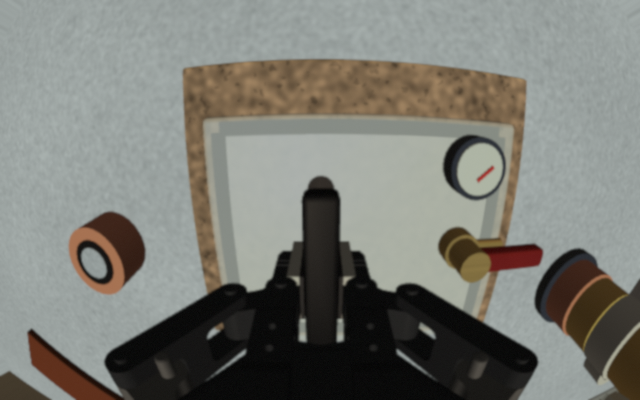

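View pics/p_s.png

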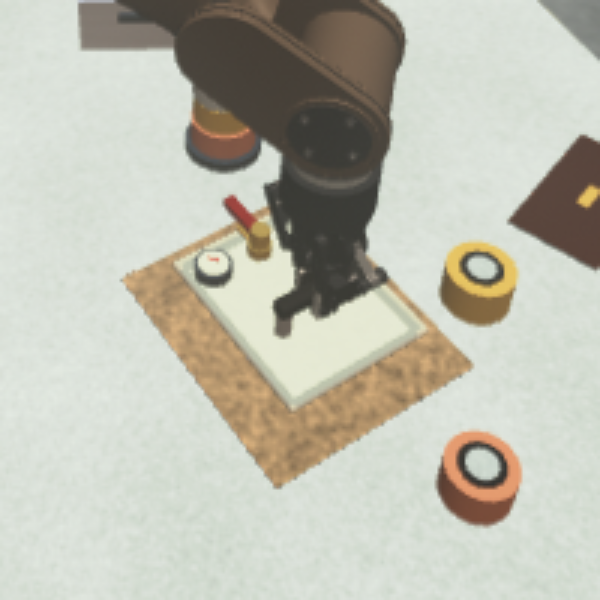

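Run:
```python
from h import *
s=sensors.get_state();p=s['eef_pos'];print(p)
a=at_z('wrist',(183,70),.005,s);b=at_z('wrist',(525,81),.005,s);print('mat edge',a,b,np.linalg.norm(a-b),np.degrees(np.arctan2(*(b-a)[1::-1]))-90)
z=p[2]-.0136
c=at_z('wrist',(206,119),z,s);d=at_z('wrist',(513,124),z,s);print('lid edge',np.degrees(np.arctan2(*(d-c)[1::-1]))-90)
n=(b-a)/np.linalg.norm(b-a);x=np.array([n[1],-n[0],0]);D=(c+d)/2+.073*x-((a+b)/2+.105*x);print('lid-mat in mat x,y',D@x,D@n)
```

```text
[ 0.54747151 -0.26069607  0.05649918]
mat edge [ 0.4648644 -0.370073   0.005    ] [ 0.41540978 -0.14042514  0.005     ] 0.2349125389152341 12.153035111276424
lid edge 12.579152518743996
lid-mat in mat x,y -0.00023588153993858317 -0.002768590282768749
```

Centred within 3 mm, angle within 0.4°. Final gentle lowering.

Call:
arm_command(
  increments=[
    [[0.5,0.1,0,0],[0.5,0.1,0,0],[0.4,0,0,0],[0.3,0,0,0],[0.1,0,0,0],[0,0,0,0],[0,0,0,0],[0,0,0,0]],
  ],
)

```text
time: 24.85
eef_pos: [0.5466, -0.2584, 0.0375]
tcp_rot: [-0.075, 0.703, 0.075, 0.703]
contact_force: [0.4, 0.0, -4.7]
opening: 0.165
```

Call:
arm_command(
  increments=[
    [[0.1,0,0,0],[0.1,0,0,0],[0.1,0,0,0],[0,0,0,0],[0,0,0,0]],
  ],
)

```text
time: 25.48
eef_pos: [0.5465, -0.2584, 0.0346]
tcp_rot: [-0.075, 0.703, 0.075, 0.703]
contact_force: [-0.6, -0.4, -2.1]
opening: 0.168
```

Call:
arm_command(
  increments=[
    [[0.1,0,0,0],[0,0,0,0],[0,0,0,0],[0,0,0,0]],
  ],
)

```text
time: 25.98
eef_pos: [0.5465, -0.2584, 0.0346]
tcp_rot: [-0.075, 0.703, 0.075, 0.703]
contact_force: [-5.1, 1.0, 4.9]
opening: 0.164
```

Call:
arm_command(
  increments=[
    [[0,0,0,0],[0,0,0,0],[0,0,0,0],[0,0,0,0],[0,0,0,0],[0,0,0,0]],
  ],
  grip=6.5,
  grip_force=20,
)

```text
time: 26.72
eef_pos: [0.5464, -0.2583, 0.0333]
tcp_rot: [-0.075, 0.703, 0.075, 0.703]
contact_force: [0.1, -0.4, 0.0]
opening: 0.759
```

Call:
arm_command(
  increments=[
    [[-1.5,0,0,0],[-3.0,0,0,0],[-4.0,0,0,0],[-4.0,0,0,0],[-4.5,0,0,0],[-4.0,0,0,0],[0,0,0,0],[0,0,0,0],[0,0,0,0]],
  ],
)

```text
time: 27.85
eef_pos: [0.5456, -0.2578, 0.2413]
tcp_rot: [-0.074, 0.704, 0.076, 0.702]
contact_force: [0.9, 0.6, 0.4]
opening: 0.761
```

Run:
```python
from h import *
s=sensors.get_state();print(s['time'],s['eef_pos'],np.degrees(yawof(s)),s['contact_force'],s['opening'])
cv2.imwrite('pics/q.png',optics.read_camera('wrist'));
cv2.imwrite('pics/q_s.png',cv2.resize(optics.read_camera('side')[130:400,220:540],None,fx=2.2,fy=2.2))
cv2.imwrite('pics/q_t.png',optics.read_camera('top'))
```

```text
27.85 [ 0.5455636  -0.25776091  0.24131057] 102.15530780832925 [0.8639843  0.63339855 0.40434355] 0.760674089586124
```

View pics/q.png

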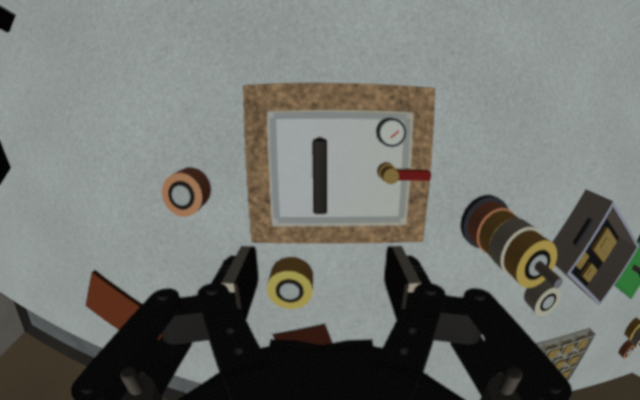

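View pics/q_s.png

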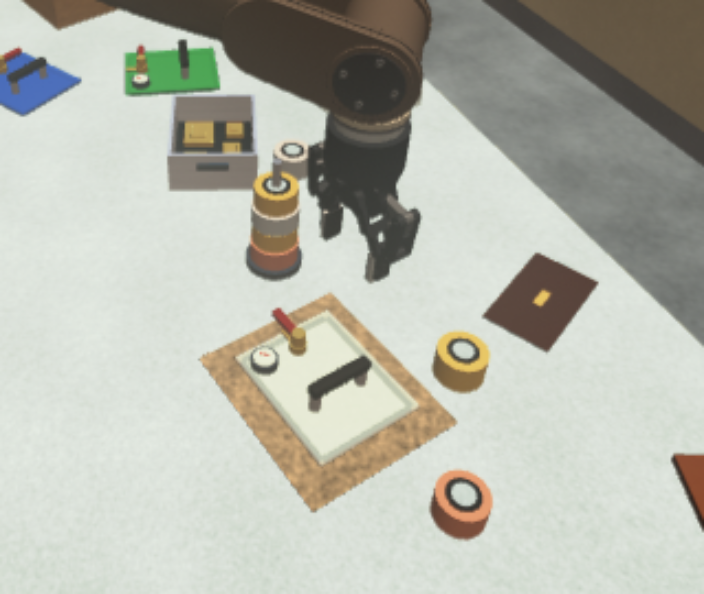

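View pics/q_t.png

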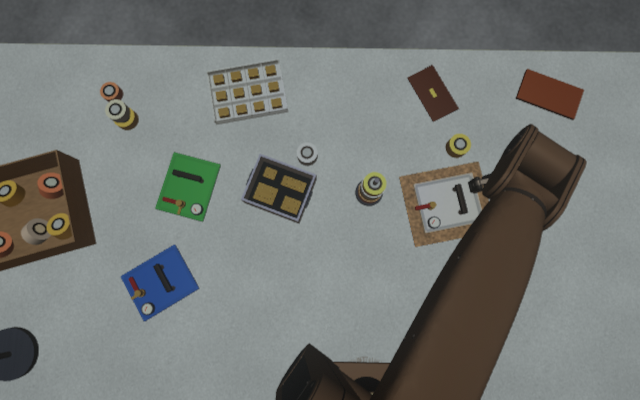

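Wrist and side views agree. The lid lies level and squared on the mat: lid corners (269,112)–(410,222), mat corners (244,85)–(432,242). The lever (410,175) is fully open. Rose stands on the bench. In the top view, stand (372,187), silver (307,153) and gold (459,145) are where they began.

Run:
```python
from plant import ctrl,sensors
print(sensors.get_state()['dq'].round(3)); print(ctrl.sign_off())
```

```text
[-0.    -0.002 -0.009  0.001 -0.001 -0.001]
the job is handed in; nothing more can be done
None
```

The box is open and the job is handed in. The lid lies on the cork mat right way up, wholly on it and squared up with it. The robot used about 28 s of the 70 s allowed.

- **Vent:** I pushed the red lever counter-clockwise to its stop before touching the lid. The force rose to 7 N with no further motion, and the lever still showed fully open in the last pictures.
- **Rose roll:** I gripped it, carried it off the mat and set it upright on bare bench, about 5 cm clear of the mat edge.
- **Lid:** I lifted it by the black handle and carried it over the stand. I lowered it in millimetre steps onto the mat; contact was about 5 N.
- **Placement check:** the last measurement, with the lid about 2 cm above the mat, put it within 3 mm of centre and 0.4° of square, and I shifted it 2 mm to correct that. I checked it by eye only after release.
- **Bystanders:** the stand and the gold and silver rolls appear at the same pixels in the top view as at the start. The gripper is clear of everything.
- **Disagreements:** the top and wrist cameras differed by 2–4 mm on the box and mat positions, so I used averages. No check failed.

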